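Clamp the test coupling onto an extinguisher cylinder

TASK

Two extinguisher cylinders are let into the bench for their pressure test, with only their red shoulders and necks showing. Take the coupling that has two cam arms by its round stem, keep its arms raised, and push it mouth down fully home onto the neck that carries the grooved adaptor. Then swing its two cam arms down as far as they go, one after the other, and leave it clamped there.

Things in the scene. Friction and masses are not known exactly. Their poses are not given: they have to be found in the camera images.
- coupling: Aluminium cup 68 mm across, 60 high, mouth down on the bench; round stem on top 30 across, from 60 to 88 mm. Two cam arms on lugs: pins parallel to x at y = +44 (cam_a) and -44 mm (cam_b), z = 30. Nothing sticks out along x: close the fingers along x on the stem. Bore 50 across, 52 deep. Origin: centre of the mouth, z up the axis. About 0.5 kg. Not the like dust cap without arms.
- cam_a (a joint): Cam arm on the coupling's +y side: steel bar 14 mm wide, 8 thick, ring at its end, reaching 82 mm from the pin. Rad: 0 = level, straight out; negative = raised (limit -0.9); positive = swung down; stop at 1.25 = fully down, hanging beside the coupling, clear of the cylinder. Stiff hinge, stays where left (0.07 N m: 1 to 3 N moves it). Starts at -0.75 to -0.4.
- cam_b (a joint): Cam arm on the coupling's -y side, the same as cam_a: 0 = level and straight out along -y, negative = raised, 1.25 = fully down at its stop; stiff hinge, starts at -0.75 to -0.4.
- seat (a point): Centre of the top of the adaptor's flange (66 mm across), 90 mm above the bench: the coupling's origin comes here when home, in any yaw. Above it a spigot 44 mm across, groove at 14 to 24 mm, nose tapering from 33 mm up to its 20 mm wide tip at 48. Below: neck 40 across, then from 36 mm down a red shoulder 130 across, fixed. The other cylinder has a threaded neck with hexagon nut, no flange.
Things that resemble listed ones, but are neither listed nor needed, are in the scene too. Leave any green, turquoise or white look-alike of the part that bears seat alone.

How it is judged:
By the outcome, as a careful person would: the job done as asked, in the order asked, and still so for the second after the job is handed in, with the robot touching nothing.
It also fails if it takes over 59 s, if anything falls off the work surface, if the arm or the gripper's body presses on something with over 40 N, if the wrist force passes 120 N, or if a joint passes its speed limit or range.

ROBOT

A 6-joint arm with a two-finger parallel gripper is mounted at the origin on the work surface. World frame = base frame: x ahead of the robot, y to its left, z up, the work surface at z = 0. Lengths are in m, angles in rad, forces in N, time in s.
With the tool pointing down it reaches from about 0.375 to 0.975 m from the base axis. Payload 3.8 kg.
Tool frame: the origin (TCP) lies midway between the tips of the shut fingers; the grasp point (between the pads) lies 19 mm behind it; z points along the fingers, y is the line along which they close (so a half turn about z gives the same grasp; the last joint's range is limited). The gripper opens to 85 mm and grips with 20 to 120 N. Pads are 22 mm wide; open, the fingers measure 114 mm over their backs; the gripper's body (76 mm by 85 mm) begins 54 mm behind the grasp point. The pads swing forward as they close: fully open they stand 13 mm farther back than shut.
Start: joints at [1.294, 0.264, 1.604, -0, 1.274, -0.037], TCP at [0.16, 0.656, 0.231] pointing down, gripper open.
Joint ranges: [-2.63, 2.63], [-0.94, 2.18], [0.31, 2.57], [-1.31, 4.45], [0, 2.66], [-2.55, 2.55]. Speed limits (rad/s): [2.57, 2.57, 3.14, 3.14, 3.14, 3.14].

INTERFACE

Orientations are given as a rotation vector (axis times angle).
In Python, from workcell import read_state, vision, ticket gives the robot as it stands. The module is installed in compiled form; this text tells all that it offers.
- The arm moves only by the tool jog_arm, never from a script. Its arguments are lists of equal length, an entry for each row: "turn": the turn, a rotation vector about the tool's x, y, z in rad, a list of three; "delta_pos": the shift along the tool's x, y, z in m, a list of three; "gripper": the finger opening in m, from 0 to 0.0854. In form: {"turn": [[rx, ry, rz], ...], "delta_pos": [[dx, dy, dz], ...], "gripper": [gripper, ...]}. A call has 1 to 20 rows; each row shifts and turns the commanded pose from where the row before left it, along the tool's axes as they then stand; what a row does not reach is not made up. A row lasts 1/12 s, in which the tool goes at most 41.7 mm and 7.16 degrees, less where a joint would pass 70% of its speed; a pose out of reach is approached as far as the arm can. A call with a gripper value outside its range is refused whole. The fingers move at their own pace and stop on an object; "grip_force" is the grip in N (left out, the last holds). Time passes only in rows, so rows that do not move let the fingers close. It gives the time, the measured TCP pose, the force, the opening and the grip force at its end, in the units of the state.
- read_state(): the state, without advancing time (a new reading comes with each control period).
- vision.read_camera(name): name is "scene" or "top" or "wrist"; returns the picture (384x512x3 uint8, red, green, blue); there is no depth.
- vision.calibration(name): a dict with "vfov" (degrees; the focal length in pixels is half the picture's height over the tangent of half this angle, whatever the lens; pixels are square), "cx", "cy" (the principal point, pixels), "R" (3x3) and "t" (3): a world point X has camera coordinates R X + t; the wrist camera has in their place "mount" (4x4, takes a point from camera to tool coordinates, whose origin is the TCP and whose axes are the flange's). Camera axes: x right, y down, z forward; pixel columns grow to the right and rows downward; lengths in m; the calibration is good to about 2 mm. The wrist camera is an equidistant fisheye: a pixel r from the principal point sees the ray r / f radians off the axis. A picture is of the moment at which its call begins: read the wrist's pose just before it. calibration takes no time and is no camera call.
- ticket.finish_job(): hands the job in; it is judged then, once.
The state is a dict: "time": time; "q": joint angles; "joint_vel": joint speeds; "joint_torque": joint torques, N m; "tool_pos": TCP position; "tcp_rot": TCP orientation; "wrist_force": force on the tool from outside, world axes, zero at the start; "torque": the same for the moment, N m; "width": opening from 0.0 (shut) to 1.0 (fully open); "grip_force": force on a finger pad.
Only numpy, scipy, OpenCV 4.12 (cv2) and the standard library are available. Lean on these libraries where they do the work, as an engineer would, in place of code of your own. Each camera call takes 0.05 s, during which the arm holds its last target. There are 200 camera calls.

## Working session

There is one attempt and no reset: what is moved stays moved. The work goes in short steps, Python scripts to look and compute and a tool call to move; the robot and the scene stay as the last step left them, time stands still between calls to the robot, and variables do not carry over. Pictures are saved under pics/ and viewed, at most 10 in all, crops included, and the job is handed in when it is done.

Besides the shell and the picture viewer there is one more tool, called after "Emit:" by a JSON object that holds its "method" and its "body". jog_arm: Moves the arm, as the interface text tells. Its arguments: {"type":"object","properties":{"turn":{"type":"array","items":{"type":"array","items":{"type":"number"}}},"delta_pos":{"type":"array","items":{"type":"array","items":{"type":"number"}}},"gripper":{"type":"array","items":{"type":"number"}},"grip_force":{"type":"number"}},"required":["turn","delta_pos","gripper"]}

```bash
mkdir -p pics
python3 - <<'E'
from workcell import read_state, vision
import cv2,numpy as np
s=read_state();print(s)
for n in("scene","top","wrist"):
    im=vision.read_camera(n);cv2.imwrite(f"pics/{n}0.png",im[:,:,::-1]);c=vision.calibration(n);print(n,c)
E
```

```text
{'time': 0.0, 'q': array([ 1.29415100e+00,  2.64782786e-01,  1.60542300e+00, -3.76698256e-05,
        1.27370585e+00, -3.69124629e-02]), 'joint_vel': array([7.80476745e-04, 3.17215185e-04, 2.41770996e-05, 1.26548918e-04,
       1.08455574e-03, 3.16828523e-03]), 'joint_torque': array([-3.13420287e-04, -5.15101361e+01, -3.67321944e+01, -3.50883602e-04,
        1.30033161e-02, -1.37649753e-06]), 'tool_pos': array([0.16008872, 0.65495961, 0.22991561]), 'tcp_rot': array([-0.37561383, -3.11872637,  0.00360643]), 'wrist_force': array([0.30983699, 0.32449495, 0.16136315]), 'torque': array([-0.06138085, -0.004553  , -0.06426873]), 'grip_force': 0.0, 'width': 0.9994333113598665}
scene {'vfov': 47.402974953214375, 'cx': 257.2855446242221, 'cy': 190.8002472661522, 'R': array([[-0.78772267,  0.61590357, -0.01248171],
       [ 0.48162791,  0.60310213, -0.63584776],
       [-0.38409316, -0.50688324, -0.77171357]]), 't': array([ 0.30939023, -0.21124486,  1.60981182])}
top {'vfov': 45.44879661548668, 'cx': 261.0788355993899, 'cy': 190.4747854987541, 'R': array([[ 8.97022842e-04, -9.99965440e-01, -8.26526992e-03],
       [-9.96322250e-01, -1.85519542e-04, -8.56851249e-02],
       [ 8.56806303e-02,  8.31173383e-03, -9.96287983e-01]]), 't': array([0.07444096, 0.45451422, 1.19695984])}
wrist {'vfov': 65.70646984690485, 'cx': 257.1986805337388, 'cy': 194.0602739105342, 'mount': array([[-1.24195428e-04, -9.60500368e-01, -2.78278686e-01,
         7.11678044e-02],
       [ 9.99999356e-01, -4.33254851e-04,  1.04911411e-03,
        -3.13925263e-04],
       [-1.12824008e-03, -2.78278376e-01,  9.60499803e-01,
        -1.42705653e-01],
       [ 0.00000000e+00,  0.00000000e+00,  0.00000000e+00,
         1.00000000e+00]])}
```

```bash
ls; ls pics
```

```text
pics
scene0.png
top0.png
wrist0.png
```

View pics/top0.png

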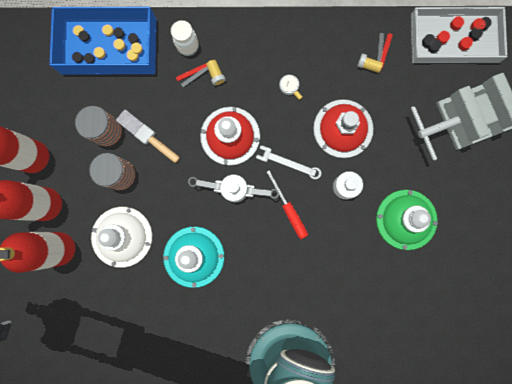

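View pics/scene0.png

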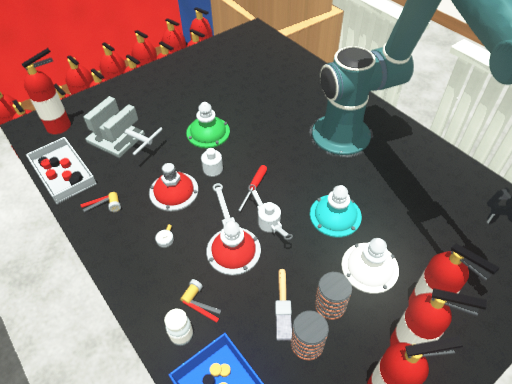

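The top view shows the coupling at about (234,188), with its arms reaching to (193,182) and (275,193). The adaptor cylinder is at (230,130), the nut cylinder at (345,125) and the dust cap at (347,185). A spanner and a screwdriver lie near the coupling. I'll zoom in next.

Run:
```python
import cv2,numpy as np
t=cv2.imread("pics/top0.png")[95:245,170:330];s=cv2.imread("pics/scene0.png")[170:280,190:310]
a=cv2.resize(t,None,fx=3.5,fy=3.5,interpolation=cv2.INTER_CUBIC)
b=cv2.resize(s,None,fx=5,fy=5,interpolation=cv2.INTER_CUBIC)
cv2.imwrite("pics/ct.png",a);cv2.imwrite("pics/cs.png",b)
```

```text
(no output)
```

View pics/ct.png

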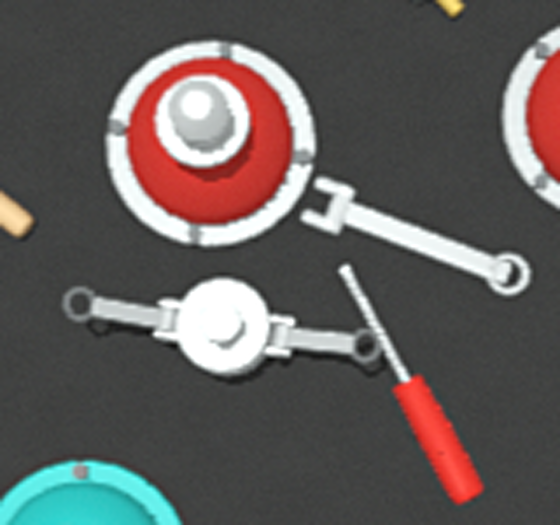

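View pics/cs.png

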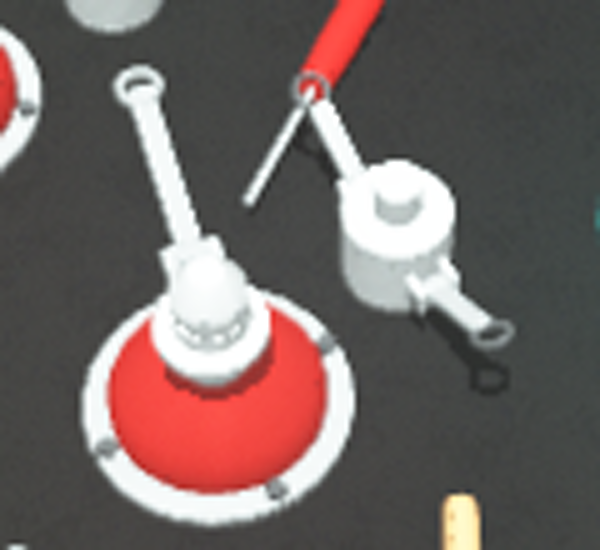

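```bash
cat > h.py <<'E'
import numpy as np,cv2
from scipy.spatial.transform import Rotation as Ro
from workcell import read_state, vision
def foc(c): return 192/np.tan(np.radians(c["vfov"])/2)
def ray(n,u,v,s=None):
    c=vision.calibration(n);f=foc(c);d=np.array([(u-c["cx"])/f,(v-c["cy"])/f,1.])
    if n=="wrist":
        r=np.hypot(d[0],d[1]);d=np.array([d[0]/r*np.sin(r),d[1]/r*np.sin(r),np.cos(r)])
        R=Ro.from_rotvec(s["tcp_rot"]).as_matrix();M=c["mount"]
        return s["tool_pos"]+R@M[:3,3],R@M[:3,:3]@d
    return -c["R"].T@c["t"],c["R"].T@d
def plane(n,u,v,z,s=None):
    o,d=ray(n,u,v,s);return o+d*(z-o[2])/d[2]
def proj(n,X):
    c=vision.calibration(n);p=c["R"]@X+c["t"];return p[:2]/p[2]*foc(c)+[c["cx"],c["cy"]]
def tri(*rays):
    A=0;b=0
    for o,d in rays:
        d=d/np.linalg.norm(d);P=np.eye(3)-np.outer(d,d);A=A+P;b=b+P@o
    return np.linalg.solve(A,b)
E
python3 - <<'E'
from h import *
np.set_printoptions(precision=4,suppress=True)
T=lambda u,v:((u+.5)/3.5-.5+170,(v+.5)/3.5-.5+95)
S=lambda u,v:((u+.5)/5-.5+190,(v+.5)/5-.5+170)
for nm,z,t,s in[("cup",.06,(223,327),(398,213)),("flange",.09,(201.5,121),(211,333)),("ringA",None,(80,303),(491,331)),("ringB",None,(367,346),(311,88)),("spigtip",.138,(200,97),None),("stemtop",.088,(225,323),(398,177))]:
    t=T(*t)
    print(nm,*( [plane("top",*t,z)] if z else []))
    if s: s=S(*s); z and print("   sc",plane("scene",*s,z)); print("   tri",tri(ray("top",*t),ray("scene",*s)))
print(plane("top",*T(211,143),.0),"cyl ring")
s=read_state();print(Ro.from_rotvec(s["tcp_rot"]).as_matrix())
E
```

```text
cup [0.4572 0.1456 0.06  ]
   sc [0.4635 0.1496 0.06  ]
   tri [0.4587 0.1455 0.0516]
flange [0.6041 0.16   0.09  ]
   sc [0.6119 0.1666 0.09  ]
   tri [0.6073 0.1604 0.0782]
ringA
   tri [0.4753 0.25   0.0622]
ringB
   tri [0.4438 0.0395 0.0591]
spigtip [0.6103 0.1571 0.138 ]
stemtop [0.4575 0.1422 0.088 ]
   sc [0.4602 0.1451 0.088 ]
   tri [0.458  0.1425 0.0836]
[0.6066 0.1599 0.    ] cyl ring
[[-0.9714  0.2376 -0.0005]
 [ 0.2376  0.9714 -0.0017]
 [ 0.0001 -0.0018 -1.    ]]
```

Emit:
{"method": "jog_arm", "body": {"turn": [[0,0,0],[0,0,0],[0,0,0],[0,0,0.12],[0,0,0.12],[0,0,0.12],[0,0,0.12],[0,0,0.12],[0,0,0.12],[0,0,0.12],[0,0,0.12],[0,0,0.12],[0,0,0.12],[0,0,0.12],[0,0,0.12],[0,0,0.04],[0,0,0]], "delta_pos": [[0,0,-0.04],[0,0,-0.04],[0,0,-0.04],[0,0,0],[0,0,0],[0,0,0],[0,0,0],[0,0,0],[0,0,0],[0,0,0],[0,0,0],[0,0,0],[0,0,0],[0,0,0],[0,0,0],[0,0,0],[0,0,0]], "gripper": [0.0854,0.0854,0.0854,0.0854,0.0854,0.0854,0.0854,0.0854,0.0854,0.0854,0.0854,0.0854,0.0854,0.0854,0.0854,0.0854,0.0854]}}

```text
time: 1.57
tool_pos: [0.1603, 0.6555, 0.3507]
tcp_rot: [2.381, 2.049, -0.001]
wrist_force: [-0.3, -0.2, -0.6]
width: 1.002
grip_force: 0.0
```

Run:
```python
from h import *
s=read_state();R=Ro.from_rotvec(s["tcp_rot"]).as_matrix();print(s["tool_pos"],s["q"],R.round(4),(R.T@(np.array([.459,.145,.35])-s["tool_pos"])).round(4))
```

```text
[0.16025584 0.65547936 0.35072296] [ 1.29410495e+00  2.18438430e-01  1.44400225e+00 -8.00139067e-07
  1.48008200e+00  1.44402263e+00] [[ 1.494e-01  9.888e-01 -3.000e-04]
 [ 9.888e-01 -1.494e-01 -9.000e-04]
 [-9.000e-04 -1.000e-04 -1.000e+00]] [-0.4601  0.3716  0.0011]
```

Emit:
{"method": "jog_arm", "body": {"turn": [[0,0,0],[0,0,0],[0,0,0],[0,0,0],[0,0,0],[0,0,0],[0,0,0],[0,0,0],[0,0,0],[0,0,0],[0,0,0],[0,0,0],[0,0,0],[0,0,0],[0,0,0],[0,0,0],[0,0,0],[0,0,0],[0,0,0],[0,0,0]], "delta_pos": [[-0.02875,0.0232,0],[-0.02875,0.0232,0],[-0.02875,0.0232,0],[-0.02875,0.0232,0],[-0.02875,0.0232,0],[-0.02875,0.0232,0],[-0.02875,0.0232,0],[-0.02875,0.0232,0],[-0.02875,0.0232,0],[-0.02875,0.0232,0],[-0.02875,0.0232,0],[-0.02875,0.0232,0],[-0.02875,0.0232,0],[-0.02875,0.0232,0],[-0.02875,0.0232,0],[-0.02875,0.0232,0],[0,0,0.04],[0,0,0.04],[0,0,0.04],[0,0,0]], "gripper": [0.0854,0.0854,0.0854,0.0854,0.0854,0.0854,0.0854,0.0854,0.0854,0.0854,0.0854,0.0854,0.0854,0.0854,0.0854,0.0854,0.0854,0.0854,0.0854,0.0854]}}

```text
time: 3.23
tool_pos: [0.4522, 0.1433, 0.2214]
tcp_rot: [-2.374, -2.045, 0.025]
wrist_force: [-2.6, -1.0, -1.4]
width: 1.001
grip_force: 0.0
```

Run:
```python
from h import *
s=read_state();im=vision.read_camera("wrist")
print(s["time"],s["tool_pos"],s["tcp_rot"],s["q"])
cv2.imwrite("pics/w1.png",im[:,:,::-1])
```

```text
3.2333 [0.45223827 0.143294   0.22137813] [-2.37436976 -2.04495964  0.02510603] [ 2.54327213e-01 -1.03073954e-01  2.01747206e+00  1.22864382e-05
  1.24505302e+00  4.03124974e-01]
```

View pics/w1.png

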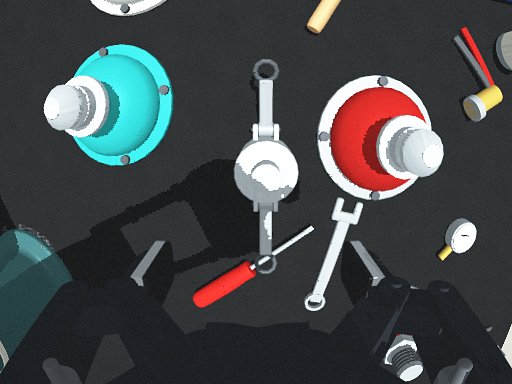

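The wrist view shows the cup top at about (266,171), the arm rings at (266,70) and (265,264), and the adaptor flange at about (404,148) with its nose at about (430,153). I'll enlarge it for exact centres.

Run:
```python
from h import *
im=cv2.imread("pics/w1.png")[110:220,225:455]
im=np.clip(255*(im/255.)**1.6,0,255).astype(np.uint8)
cv2.imwrite("pics/w1c.png",cv2.resize(im,None,fx=3.4,fy=3.4,interpolation=cv2.INTER_CUBIC))
```

```text
(no output)
```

View pics/w1c.png

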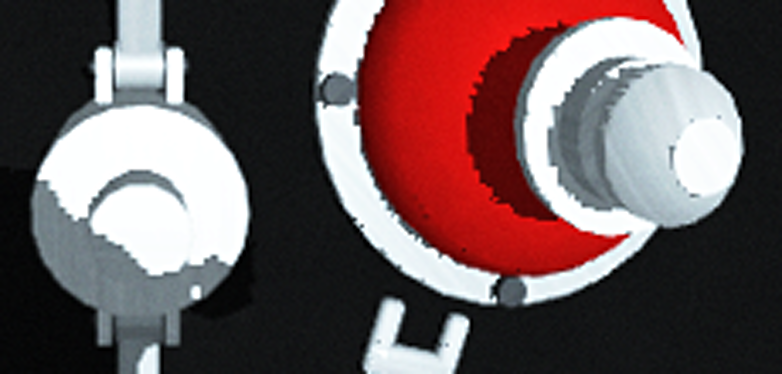

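Run:
```python
from h import *
np.set_printoptions(precision=4,suppress=True)
s=dict(tool_pos=np.array([.45224,.14329,.22138]),tcp_rot=np.array([-2.37437,-2.04496,.025106]))
W=lambda u,v:((u+.5)/3.4-.5+225,(v+.5)/3.4-.5+110)
T=lambda u,v:((u+.5)/3.5-.5+170,(v+.5)/3.5-.5+95)
for n,p,z in[("cup",(141,210),.06),("stem",(140,228),.088),("tip",(708,155),.138),("fl",(632,126),.09),("flL",(522,126),.09),("flT",(632,16),.09),("flB",(632,236),.09)]:
    print(n,plane("wrist",*W(*p),z,s))
print("tri cup",tri(ray("wrist",*W(141,210),s),ray("top",*T(223,327))))
print("tri tip",tri(ray("wrist",*W(708,155),s),ray("top",*T(200,97))))
a=plane("wrist",266,70,.062,s);b=plane("wrist",265,264,.062,s);print(a,b)
s=read_state();R=Ro.from_rotvec(s["tcp_rot"]).as_matrix();print(s["time"],s["tool_pos"],R)
```

```text
cup [0.4592 0.1485 0.06  ]
stem [0.4587 0.1494 0.088 ]
tip [0.6052 0.1608 0.138 ]
fl [0.6077 0.1611 0.09  ]
flL [0.5714 0.1647 0.09  ]
flT [0.61   0.1935 0.09  ]
flB [0.6067 0.1274 0.09  ]
tri cup [0.4586 0.1462 0.0487]
tri tip [0.6131 0.158  0.1255]
[0.4742 0.2519 0.062 ] [0.4429 0.041  0.062 ]
3.2833 [0.4547 0.1443 0.2259] [[ 0.1478  0.9889 -0.0117]
 [ 0.989  -0.1479 -0.003 ]
 [-0.0047 -0.0111 -0.9999]]
```

Emit:
{"method": "jog_arm", "body": {"turn": [[0,0,0],[0,0,0],[0,0,0],[0,0,0],[0,0,0],[0,0,0]], "delta_pos": [[0.002,0,0],[0,0,0.03],[0,0,0.03],[0,0,0.02],[0,0,0],[0,0,0]], "gripper": [0.0854,0.0854,0.0854,0.0854,0.0854,0.0854]}}

```text
time: 3.78
tool_pos: [0.4612, 0.1485, 0.1539]
tcp_rot: [2.379, 2.05, 0.005]
wrist_force: [-0.2, 0.7, -0.1]
width: 1.0
grip_force: 0.0
```

Run:
```python
from h import *
s=read_state();im=vision.read_camera("wrist")
R=Ro.from_rotvec(s["tcp_rot"]).as_matrix();print(s["time"],s["tool_pos"],R,s["joint_vel"].round(3))
np.savez("w2.npz",p=s["tool_pos"],r=s["tcp_rot"])
cv2.imwrite("pics/w2.png",im[:,:,::-1])
```

```text
3.7833 [0.46118335 0.14853688 0.15389163] [[ 1.47457272e-01  9.89063680e-01  3.06413718e-03]
 [ 9.89067569e-01 -1.47460517e-01  8.60144503e-04]
 [ 1.30257694e-03  2.90380415e-03 -9.99994936e-01]] [-0.003 -0.022 -0.032 -0.    -0.004  0.002]
```

View pics/w2.png

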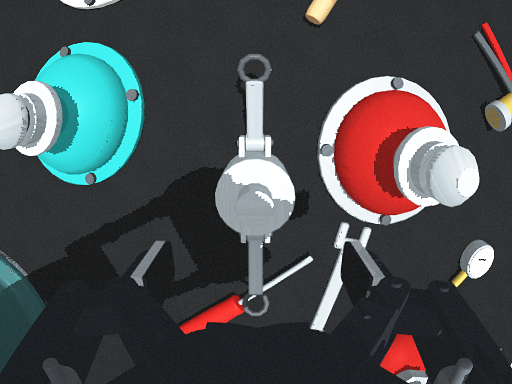

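At rest, the cup top is centred at about (255,194), the rings are at (255,68) and (256,304), and the nose tip is at about (466,181).

Run:
```python
from h import *
np.set_printoptions(precision=4,suppress=True)
d=np.load("w2.npz");s=dict(tool_pos=d["p"],tcp_rot=d["r"])
for n,p,z in[("cup",(255,193.5),.06),("L",(215,194),.06),("R",(295,194),.06),("tip",(466.5,181),.138),("fl",(394,165),.09),("A",(255,68),.062),("B",(256,304),.062)]:
    print(n,plane("wrist",*p,z,s))
# cylinder ring by circle through rim of white ring at z~0: colour mask red shoulder/ring in top view
```

```text
cup [0.4596 0.1516 0.06  ]
L [0.4265 0.1561 0.06  ]
R [0.4924 0.1462 0.06  ]
tip [0.6027 0.1613 0.138 ]
fl [0.5687 0.1666 0.09  ]
A [0.4747 0.252  0.062 ]
B [0.4439 0.0419 0.062 ]
```

Emit:
{"method": "jog_arm", "body": {"turn": [[0,0,0],[0,0,0],[0,0,0],[0,0,0],[0,0,0],[0,0,0]], "delta_pos": [[0,-0.0015,0.02],[0,0,0.025],[0,0,0.025],[0,0,0.012],[0,0,0],[0,0,0]], "gripper": [0.0854,0.0854,0.0854,0.0854,0.0854,0.0854]}}

```text
time: 4.33
tool_pos: [0.46, 0.1485, 0.0716]
tcp_rot: [2.379, 2.049, 0.005]
wrist_force: [1.0, 0.6, 0.5]
width: 1.004
grip_force: 0.0
```

Emit:
{"method": "jog_arm", "body": {"turn": [[0,0,0],[0,0,0],[0,0,0],[0,0,0],[0,0,0],[0,0,0],[0,0,0],[0,0,0],[0,0,0],[0,0,0]], "delta_pos": [[0,0,0.005],[0,0,0],[0,0,0],[0,0,0],[0,0,0],[0,0,0],[0,0,0],[0,0,0],[0,0,0],[0,0,0]], "gripper": [0.0854,0.0854,0.02,0.02,0.02,0.02,0.02,0.02,0.02,0.02], "grip_force": 80}}

```text
time: 5.17
tool_pos: [0.4586, 0.148, 0.0648]
tcp_rot: [2.38, 2.049, 0.002]
wrist_force: [1.2, -0.6, 4.5]
width: 0.322
grip_force: 78.6
```

Emit:
{"method": "jog_arm", "body": {"turn": [[0,0,0],[0,0,0],[0,0,0],[0,0,0],[0,0,0],[0,0,0],[0,0,0],[0,0,0],[0,0,0]], "delta_pos": [[0,0,-0.01],[0,0,-0.025],[0,0,-0.03],[0,0,-0.03],[0,0,-0.03],[0,0,-0.03],[0,0,-0.025],[0,0,0],[0,0,0]], "gripper": [0.02,0.02,0.02,0.02,0.02,0.02,0.02,0.02,0.02]}}

```text
time: 5.92
tool_pos: [0.458, 0.148, 0.2447]
tcp_rot: [2.38, 2.05, 0.002]
wrist_force: [0.4, 0.6, -5.6]
width: 0.323
grip_force: 80.2
```

Run:
```python
from h import *
s=read_state();w=vision.read_camera("wrist");t=vision.read_camera("top");c=vision.read_camera("scene")
R=Ro.from_rotvec(s["tcp_rot"]).as_matrix();print(s["time"],s["tool_pos"],R,s["joint_vel"].round(3),s["wrist_force"],s["width"])
np.savez("w3.npz",p=s["tool_pos"],r=s["tcp_rot"])
w=w[:,:,::-1];t=t[:,:,::-1]
for n,i in(("w3",w),("t3",t),("s3",c[:,:,::-1])):cv2.imwrite(f"pics/{n}.png",i)
a=cv2.resize(w[60:260,200:512],None,fx=2.5,fy=2.5,interpolation=cv2.INTER_CUBIC)[:, :800]
cv2.imwrite("pics/v3.png",a)
```

```text
5.9167 [0.45801124 0.14798965 0.24465322] [[ 1.48395918e-01  9.88926982e-01  1.44057890e-03]
 [ 9.88927772e-01 -1.48396778e-01  5.08863025e-04]
 [ 7.17005643e-04  1.34911529e-03 -9.99998833e-01]] [ 0.     0.032  0.067 -0.001 -0.002 -0.001] [ 0.4068086   0.6105984  -5.60439705] 0.32343288591240427
```

View pics/v3.png

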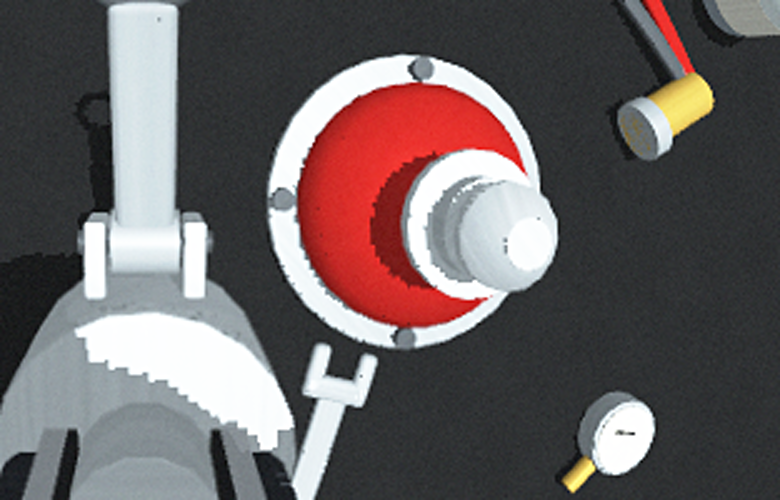

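The coupling is held upright, with its +x-tool lug pin centred at crop (145,241). The flange is centred at about (478,224) and the nose tip at about (527,243).

Run:
```python
from h import *
np.set_printoptions(precision=4,suppress=True)
d=np.load("w3.npz");s=dict(tool_pos=d["p"],tcp_rot=d["r"]);R=Ro.from_rotvec(s["tcp_rot"]).as_matrix()
W=lambda u,v:((u+.5)/2.5-.5+200,(v+.5)/2.5-.5+60)
for n,p,z in[("pin",(145.5,241),.21),("pinL",(78,241),.21),("pinR",(213,241),.21),("tip",(527,243),.138),("fl",(478,224),.09),("flL",(403,224),.09),("flT",(478,149),.09),("flB",(478,299),.09)]:
    X=plane("wrist",*W(*p),z,s);print(n,X,R.T@(X-s["tool_pos"]))
# auto: flange/tip in the top view again
```

```text
pin [0.4644 0.1906 0.21  ] [ 0.043  -0.0001  0.0347]
pinL [0.4483 0.193  0.21  ] [ 0.0431 -0.0164  0.0347]
pinR [0.4805 0.1882 0.21  ] [0.0431 0.0162 0.0347]
tip [0.6036 0.1609 0.138 ] [0.0343 0.1419 0.1069]
fl [0.6053 0.1611 0.09  ] [0.0347 0.1435 0.1549]
flL [0.57  0.165 0.09 ] [0.0333 0.1081 0.1548]
flT [0.6079 0.1934 0.09  ] [0.067  0.1413 0.1549]
flB [0.6037 0.1277 0.09  ] [0.0015 0.1468 0.1549]
```

Run:
```python
from h import *
# clean circle of shoulder ring in wrist+top at bench height, for the cylinder axis
t=cv2.imread("pics/t3.png");h=cv2.cvtColor(t,cv2.COLOR_BGR2HSV)
m=((h[...,0]<8)|(h[...,0]>172))&(h[...,1]>120)&(h[...,2]>80)
n,l,st,ce=cv2.connectedComponentsWithStats(m.astype(np.uint8))
for i in range(1,n):
    if st[i][4]>400:
        c=cv2.convexHull(np.argwhere(l==i)[:,::-1].astype(np.int32));e=cv2.fitEllipse(c);print(e,plane("top",*e[0],0.03),plane("top",*e[0],0.0))
```

```text
((343.7214660644531, 127.46897888183594), (46.81079864501953, 47.194129943847656), 40.539859771728516) [ 0.62180976 -0.14502707  0.03      ] [ 0.62858778 -0.15025804  0.        ]
((-2.706920623779297, 145.07127380371094), (38.227298736572266, 41.8048210144043), 103.49718475341797) [0.57501936 0.77833451 0.03      ] [0.58062964 0.79614769 0.        ]
((29.117286682128906, 155.2093048095703), (34.05261993408203, 39.5735969543457), 102.08928680419922) [0.54765787 0.69187209 0.03      ] [0.55258529 0.70752744 0.        ]
((8.058881759643555, 199.39158630371094), (39.78297424316406, 49.40976333618164), 94.50460052490234) [0.42985065 0.74245795 0.03      ] [0.43183799 0.75937577 0.        ]
((22.530099868774414, 251.84432983398438), (40.30516052246094, 49.97224807739258), 79.48954010009766) [0.29252802 0.69782063 0.03      ] [0.29108823 0.71362444 0.        ]
```

Emit:
{"method": "jog_arm", "body": {"turn": [[0,0,0],[0,0,0],[0,0,0],[0,0,0],[0,0,0],[0,0,0],[0,0,0],[0,0,0]], "delta_pos": [[0.007,0.023,0],[0.008,0.03,0],[0.008,0.03,0],[0.007,0.03,0],[0.0055,0.03,0],[0,0,0],[0,0,0],[0,0,0]], "gripper": [0.02,0.02,0.02,0.02,0.02,0.02,0.02,0.02]}}

```text
time: 6.73
tool_pos: [0.6029, 0.1614, 0.241]
tcp_rot: [-2.379, -2.048, 0.008]
wrist_force: [-0.5, 0.6, -4.6]
width: 0.324
grip_force: 80.9
```

Emit:
{"method": "jog_arm", "body": {"turn": [[0,0,0],[0,0,0],[0,0,0],[0,0,0],[0,0,0]], "delta_pos": [[0,0,0.02],[0,0,0.02],[0,0,0],[0,0,0],[0,0,0]], "gripper": [0.02,0.02,0.02,0.02,0.02]}}

```text
time: 7.15
tool_pos: [0.6041, 0.1618, 0.2048]
tcp_rot: [-2.38, -2.05, 0.0]
wrist_force: [0.3, 0.4, -4.8]
width: 0.319
grip_force: 80.8
```

Run:
```python
from h import *
s=read_state();c=vision.read_camera("scene");print(s["time"],s["tool_pos"],s["wrist_force"],s["torque"],s["width"])
cv2.imwrite("pics/s4.png",cv2.resize(c[150:290,170:320,::-1],None,fx=4,fy=4,interpolation=cv2.INTER_CUBIC))
```

```text
7.15 [0.60406901 0.16180262 0.20476374] [ 0.33996923  0.35200367 -4.79086612] [ 0.02688053  0.03977433 -0.01741483] 0.31940895971910443
```

View pics/s4.png

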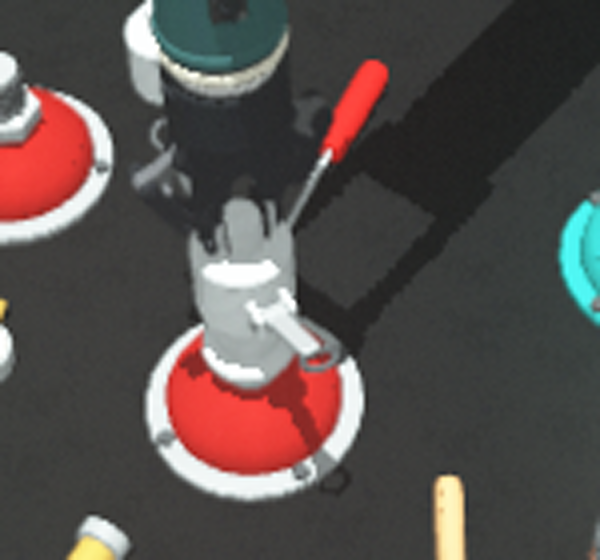

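The coupling now hangs just above the adaptor and looks aligned in the scene crop (cup about u 197–295, flange just below it). I'll lower it, checking force.

Emit:
{"method": "jog_arm", "body": {"turn": [[0,0,0],[0,0,0],[0,0,0],[0,0,0],[0,0,0],[0,0,0]], "delta_pos": [[0,0,0.005],[0,0,0.005],[0,0,0.005],[0,0,0.005],[0,0,0],[0,0,0]], "gripper": [0.02,0.02,0.02,0.02,0.02,0.02]}}

```text
time: 7.7
tool_pos: [0.6041, 0.1616, 0.1834]
tcp_rot: [-2.38, -2.049, 0.002]
wrist_force: [-0.3, -0.2, -5.1]
width: 0.322
grip_force: 80.8
```

Emit:
{"method": "jog_arm", "body": {"turn": [[0,0,0],[0,0,0],[0,0,0],[0,0,0]], "delta_pos": [[0,0,0.005],[0,0,0.005],[0,0,0],[0,0,0]], "gripper": [0.02,0.02,0.02,0.02]}}

```text
time: 8.03
tool_pos: [0.6042, 0.1616, 0.1735]
tcp_rot: [-2.38, -2.049, 0.002]
wrist_force: [-0.6, -0.2, -4.7]
width: 0.327
grip_force: 80.8
```

Emit:
{"method": "jog_arm", "body": {"turn": [[0,0,0],[0,0,0],[0,0,0],[0,0,0],[0,0,0]], "delta_pos": [[0,0,0.005],[0,0,0.005],[0,0,0.004],[0,0,0],[0,0,0]], "gripper": [0.02,0.02,0.02,0.02,0.02]}}

```text
time: 8.45
tool_pos: [0.6041, 0.1617, 0.1595]
tcp_rot: [-2.38, -2.049, 0.002]
wrist_force: [0.2, -0.5, -5.2]
width: 0.325
grip_force: 80.8
```

Emit:
{"method": "jog_arm", "body": {"turn": [[0,0,0],[0,0,0],[0,0,0],[0,0,0],[0,0,0],[0,0,0]], "delta_pos": [[0,0,0.002],[0,0,0.002],[0,0,0.001],[0,0,0],[0,0,0],[0,0,0]], "gripper": [0.02,0.02,0.02,0.02,0.02,0.02]}}

```text
time: 8.95
tool_pos: [0.6047, 0.1618, 0.1554]
tcp_rot: [2.381, 2.05, 0.0]
wrist_force: [-0.1, 0.2, -4.7]
width: 0.328
grip_force: 81.2
```

Emit:
{"method": "jog_arm", "body": {"turn": [[0,0,0],[0,0,0],[0,0,0],[0,0,0],[0,0,0]], "delta_pos": [[0,0,0.001],[0,0,0.001],[0,0,0.001],[0,0,0],[0,0,0]], "gripper": [0.02,0.02,0.02,0.02,0.02]}}

```text
time: 9.37
tool_pos: [0.6053, 0.1618, 0.1548]
tcp_rot: [2.38, 2.049, 0.003]
wrist_force: [-2.9, -1.9, 4.8]
width: 0.324
grip_force: 82.4
```

Emit:
{"method": "jog_arm", "body": {"turn": [[0,0,0],[0,0,0],[0,0,0],[0,0,0]], "delta_pos": [[0,0,0.001],[0,0,0.001],[0,0,0],[0,0,0]], "gripper": [0.02,0.02,0.02,0.02]}}

```text
time: 9.7
tool_pos: [0.6055, 0.1618, 0.1547]
tcp_rot: [2.38, 2.049, 0.003]
wrist_force: [-5.7, -2.0, 13.9]
width: 0.325
grip_force: 83.3
```

Emit:
{"method": "jog_arm", "body": {"turn": [[0,0,0],[0,0,0],[0,0,0],[0,0,0],[0,0,0]], "delta_pos": [[0,0,0.001],[0,0,0.001],[0,0,0.001],[0,0,0],[0,0,0]], "gripper": [0.02,0.02,0.02,0.02,0.02]}}

```text
time: 10.12
tool_pos: [0.6056, 0.1617, 0.1546]
tcp_rot: [2.38, 2.049, 0.004]
wrist_force: [-12.0, -4.4, 26.9]
width: 0.322
grip_force: 84.3
```

Home: z stopped at 0.1546 against the expected 0.1548, under more than 25 N. Next I release and lift.

Emit:
{"method": "jog_arm", "body": {"turn": [[0,0,0],[0,0,0],[0,0,0],[0,0,0],[0,0,0],[0,0,0],[0,0,0],[0,0,0],[0,0,0],[0,0,0],[0,0,0],[0,0,0],[0,0,0]], "delta_pos": [[0,0,-0.003],[0,0,-0.002],[0,0,0],[0,0,0],[0,0,0],[0,0,0],[0,0,0],[0,0,-0.01],[0,0,-0.03],[0,0,-0.035],[0,0,-0.03],[0,0,0],[0,0,0]], "gripper": [0.02,0.02,0.0854,0.0854,0.0854,0.0854,0.0854,0.0854,0.0854,0.0854,0.0854,0.0,0.0], "grip_force": 40}}

```text
time: 11.2
tool_pos: [0.6067, 0.1622, 0.2615]
tcp_rot: [2.378, 2.048, 0.01]
wrist_force: [0.2, -0.6, -1.0]
width: 0.753
grip_force: 0.0
```

```bash
cat > plan.py <<'E'
from h import *
np.set_printoptions(precision=4,suppress=True)
C=np.array([.6055,.1618]);yaw=np.array([.1484,.989])/np.hypot(.1484,.989)
def wp(side,th,t=.5,r=.05,gap=0.):
    k=.004+.011*abs(np.sin(th-t))+gap
    o=.044+r*np.cos(th)+k*np.sin(th); z=.12-r*np.sin(th)+k*np.cos(th)
    return np.r_[C+side*yaw*o,z]
def loc(a,s): return Ro.from_rotvec(s["tcp_rot"]).as_matrix().T@a
E
python3 - <<'E'
from plan import *
s=read_state();w=vision.read_camera("scene");t=vision.read_camera("top")
R=Ro.from_rotvec(s["tcp_rot"]).as_matrix();print(s["time"],s["tool_pos"],s["q"],R,s["wrist_force"],s["width"])
cv2.imwrite("pics/t5.png",t[:,:,::-1]);cv2.imwrite("pics/s5.png",w[:,:,::-1])
for th in(-.9,-.4,0,1.25):print(th,wp(1,th),wp(-1,th))
E
```

```text
11.2 [0.6067 0.1622 0.2615] [ 0.2217  0.1542  1.6795 -0.0001  1.3008  0.3707] [[ 0.1484  0.9889  0.0069]
 [ 0.9889 -0.1485  0.0015]
 [ 0.0025  0.0066 -1.    ]] [ 0.1529 -0.6397 -0.9944] 0.7528404200647205
-0.9 [0.6149 0.2246 0.1684] [0.5961 0.099  0.1684]
-0.4 [0.6181 0.246  0.1511] [0.5929 0.0776 0.1511]
0 [0.6194 0.2548 0.1293] [0.5916 0.0688 0.1293]
1.25 [0.616  0.2317 0.0762] [0.595  0.0919 0.0762]
```

Emit:
{"method": "jog_arm", "body": {"turn": [[0,0,0],[0,-0.1,0],[0,-0.1,0],[0,-0.1,0],[0,-0.1,0],[0,-0.1,0],[0,0,0],[0,0,0],[0,0,0]], "delta_pos": [[0.03,0,0],[0.03,0,0],[0,0,0],[0,0,0],[0,0,0],[0,0,0],[0,0,0],[0,0,0],[0,0,0]], "gripper": [0,0,0,0,0,0,0,0,0]}}

```text
time: 12.05
tool_pos: [0.6131, 0.2207, 0.256]
tcp_rot: [2.096, 1.806, -0.537]
wrist_force: [1.0, 0.4, 0.6]
width: -0.0
grip_force: 0.0
```

Run:
```python
from plan import *
s=read_state();R=Ro.from_rotvec(s["tcp_rot"]).as_matrix();print(s["time"],s["tool_pos"],s["q"],R,s["width"])
print(loc(wp(1,-.9)+[0,0,.01]-s["tool_pos"],s))
th=[-.9]+list(np.arange(-.8,1.31,.15))
for a,b in zip(th,th[1:]):print(round(b,2),loc(wp(1,b)-wp(1,a),s))
```

```text
12.05 [0.6131 0.2207 0.256 ] [ 0.5097  0.4065  1.4501 -0.3878  1.6062  0.7078] [[ 0.1293  0.9889 -0.0728]
 [ 0.8681 -0.1484 -0.4737]
 [-0.4793 -0.002  -0.8777]] -0.00012528800890197902
[0.0408 0.0014 0.0661]
-0.8 [ 0.0054  0.     -0.0003]
-0.65 [0.0083 0.     0.0007]
-0.5 [0.0083 0.     0.0021]
-0.35 [0.0079 0.     0.0036]
-0.2 [0.0073 0.     0.005 ]
-0.05 [0.0064 0.     0.0062]
0.1 [0.0053 0.     0.0073]
0.25 [0.004  0.     0.0082]
0.4 [0.0025 0.     0.0088]
0.55 [0.0009 0.     0.008 ]
0.7 [0.0001 0.     0.0059]
0.85 [-0.0006  0.      0.006 ]
1.0 [-0.0013  0.      0.006 ]
1.15 [-0.0021  0.      0.0059]
1.3 [-0.0029  0.      0.0058]
```

Emit:
{"method": "jog_arm", "body": {"turn": [[0,0,0],[0,0,0],[0,0,0],[0,0,0],[0,0,0],[0,0,0],[0,0,0],[0,0,0],[0,0,0],[0,0,0],[0,0,0],[0,0,0],[0,0,0],[0,0,0],[0,0,0],[0,0,0]], "delta_pos": [[0.014,0.0014,0.022],[0.014,0,0.022],[0.013,0,0.022],[0,0,0],[0.0054,0,0],[0.0042,0,0.0003],[0.0042,0,0.0004],[0.0042,0,0.001],[0.0042,0,0.001],[0.004,0,0.0018],[0.004,0,0.0018],[0.0037,0,0.0025],[0.0037,0,0.0025],[0.0032,0,0.0031],[0.0032,0,0.0031],[0,0,0]], "gripper": [0,0,0,0,0,0,0,0,0,0,0,0,0,0,0,0]}}

```text
time: 13.38
tool_pos: [0.6198, 0.2554, 0.142]
tcp_rot: [2.096, 1.806, -0.536]
wrist_force: [0.4, 0.5, 0.9]
width: 0.002
grip_force: 0.3
```

Run:
```python
from plan import *
s=read_state();print(s["time"],s["tool_pos"],wp(1,-.05),s["wrist_force"],loc(wp(1,-.05)-s["tool_pos"],s))
w=vision.read_camera("scene");a=w[140:290,170:330,::-1]
cv2.imwrite("pics/s6.png",cv2.resize(a,None,fx=4,fy=4,interpolation=cv2.INTER_CUBIC))
```

```text
13.3833 [0.6198 0.2554 0.142 ] [0.6194 0.2542 0.1322] [0.3805 0.5121 0.9356] [ 0.0036 -0.0003  0.0091]
```

View pics/s6.png

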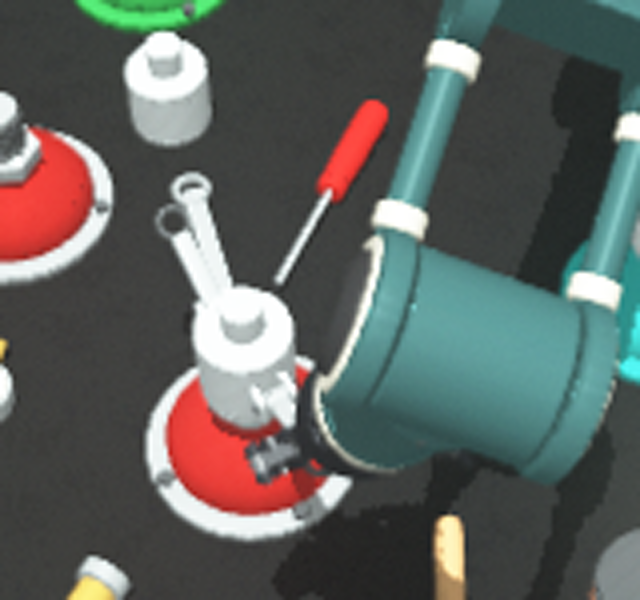

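The scene crop shows the gripper leaning over the near cam arm at about (280,430), with the coupling upright and seated. The sweep continues.

Emit:
{"method": "jog_arm", "body": {"turn": [[0,0,0],[0,0,0],[0,0,0],[0,0,0],[0,0,0],[0,0,0],[0,0,0],[0,0,0],[0,0,0],[0,0,0],[0,0,0],[0,0,0],[0,0,0],[0,0,0],[0,0,0],[0,0,0]], "delta_pos": [[0.0018,0,0.0045],[0.0018,0,0.0045],[0.0026,0,0.0036],[0.0026,0,0.0037],[0.002,0,0.0041],[0.002,0,0.0041],[0.0013,0,0.0044],[0.0013,0,0.0044],[0.0005,0,0.004],[0.0004,0,0.004],[0,0,0.003],[0,0,0.003],[-0.0003,0,0.003],[-0.0003,0,0.003],[0,0,0],[0,0,0]], "gripper": [0,0,0,0,0,0,0,0,0,0,0,0,0,0,0,0]}}

```text
time: 14.77
tool_pos: [0.618, 0.243, 0.0887]
tcp_rot: [2.096, 1.805, -0.536]
wrist_force: [-0.8, 0.0, 0.7]
width: 0.0
grip_force: 0.0
```

Run:
```python
from plan import *
s=read_state();print(s["time"],s["tool_pos"],wp(1,.85),s["wrist_force"],loc(wp(1,.85)-s["tool_pos"],s))
th=[.85,1,1.15,1.25,1.3]
print(loc(wp(1,1.25)-s["tool_pos"],s),loc(wp(1,1.0)-s["tool_pos"],s))
```

```text
14.7667 [0.618  0.243  0.0887] [0.6178 0.2437 0.0876] [-0.7705  0.0404  0.7262] [ 0.0011 -0.0003  0.0006]
[-0.0041 -0.0003  0.0165] [-0.0002 -0.0003  0.0066]
```

Next I sweep to 1.3 in small rows and watch the force.

Emit:
{"method": "jog_arm", "body": {"turn": [[0,0,0],[0,0,0],[0,0,0],[0,0,0],[0,0,0],[0,0,0],[0,0,0],[0,0,0]], "delta_pos": [[-0.0001,0,0.0033],[-0.0001,0,0.0033],[-0.001,0,0.003],[-0.001,0,0.003],[-0.001,0,0.002],[-0.001,0,0.002],[0,0,0],[0,0,0]], "gripper": [0,0,0,0,0,0,0,0]}}

```text
time: 15.43
tool_pos: [0.6162, 0.2316, 0.0761]
tcp_rot: [2.096, 1.805, -0.536]
wrist_force: [0.1, -1.2, -0.8]
width: -0.001
grip_force: 0.0
```

Run:
```python
from plan import *
s=read_state();print(s["time"],s["tool_pos"],wp(1,1.25),s["wrist_force"],loc(s["wrist_force"],s),loc(wp(1,1.25)-s["tool_pos"],s))
```

```text
15.4333 [0.6162 0.2316 0.0761] [0.616  0.2317 0.0762] [ 0.0709 -1.2046 -0.8007] [-0.6519  0.2499  1.2687] [-0.     -0.0002 -0.0001]
```

Emit:
{"method": "jog_arm", "body": {"turn": [[0,0,0],[0,0,0],[0,0,0],[0,0,0],[0,0,0]], "delta_pos": [[-0.0009,0,0.0007],[-0.0009,0,0.0007],[-0.0009,0,0.0007],[0,0,0],[0,0,0]], "gripper": [0,0,0,0,0]}}

```text
time: 15.85
tool_pos: [0.616, 0.2286, 0.0758]
tcp_rot: [2.096, 1.805, -0.535]
wrist_force: [-0.2, 1.0, -1.1]
width: -0.002
grip_force: 0.5
```

Emit:
{"method": "jog_arm", "body": {"turn": [[0,0,0],[0,0,0],[0,0,0],[0,0,0],[0,0,0]], "delta_pos": [[-0.0009,0,0.0006],[-0.0009,0,0.0006],[-0.0009,0,0.0006],[0,0,0],[0,0,0]], "gripper": [0,0,0,0,0]}}

```text
time: 16.27
tool_pos: [0.6157, 0.2254, 0.0756]
tcp_rot: [2.096, 1.805, -0.535]
wrist_force: [0.9, 2.3, -0.7]
width: -0.002
grip_force: 1.0
```

Emit:
{"method": "jog_arm", "body": {"turn": [[0,0,0],[0,0,0],[0,0,0],[0,0,0],[0,0,0]], "delta_pos": [[-0.0009,0,0.0005],[-0.0009,0,0.0005],[-0.0009,0,0.0005],[0,0,0],[0,0,0]], "gripper": [0,0,0,0,0]}}

```text
time: 16.68
tool_pos: [0.6163, 0.2248, 0.0757]
tcp_rot: [2.098, 1.807, -0.527]
wrist_force: [2.1, 7.6, -1.9]
width: 0.003
grip_force: 3.8
```

Emit:
{"method": "jog_arm", "body": {"turn": [[0,0,0],[0,0,0],[0,0,0],[0,0,0],[0,0,0]], "delta_pos": [[-0.0009,0,0.0005],[-0.0009,0,0.0005],[-0.0009,0,0.0005],[0,0,0],[0,0,0]], "gripper": [0,0,0,0,0]}}

```text
time: 17.1
tool_pos: [0.6166, 0.2244, 0.0755]
tcp_rot: [2.1, 1.81, -0.52]
wrist_force: [3.2, 14.5, -2.7]
width: -0.0
grip_force: 6.7
```

Emit:
{"method": "jog_arm", "body": {"turn": [[0,0,0],[0,0,0],[0,0,0],[0,0,0],[0,0,0],[0,0,0],[0,0.1,0],[0,0.1,0],[0,0.1,0],[0,0.1,0],[0,0.1,0],[0,0,0],[0,0,0]], "delta_pos": [[0.005,0,-0.005],[0.005,0,-0.025],[0,0,-0.04],[0,0,-0.04],[0,0,-0.04],[0,0,-0.04],[0,0,0],[0,0,0],[0,0,0],[0,0,0],[0,0,0],[0,0,0],[0,0,0]], "gripper": [0,0,0,0,0,0,0,0,0,0,0,0,0]}}

```text
time: 18.18
tool_pos: [0.6292, 0.3156, 0.2379]
tcp_rot: [2.382, 2.046, -0.004]
wrist_force: [0.3, 0.4, -0.5]
width: -0.001
grip_force: 0.0
```

Run:
```python
from plan import *
s=read_state();R=Ro.from_rotvec(s["tcp_rot"]).as_matrix();print(s["time"],s["tool_pos"],s["q"],R,s["wrist_force"])
t=vision.read_camera("top")[:,:,::-1];c=vision.read_camera("scene")[:,:,::-1]
cv2.imwrite("pics/t7.png",t);cv2.imwrite("pics/s7.png",c)
print(loc(np.r_[C,.26]-s["tool_pos"],s))
```

```text
18.1833 [0.6292 0.3156 0.2379] [ 0.4305  0.3158  1.526  -0.0022  1.3017  0.5829] [[ 0.1512  0.9885 -0.0009]
 [ 0.9885 -0.1512 -0.0027]
 [-0.0028 -0.0004 -1.    ]] [ 0.3297  0.4487 -0.5495]
[-0.1556 -0.0002 -0.0217]
```

Emit:
{"method": "jog_arm", "body": {"turn": [[0,0,0],[0,0,0],[0,0,0],[0,0,0],[0,0,0],[0,0,0],[0,0,0],[0,0.1,0],[0,0.1,0],[0,0.1,0],[0,0.1,0],[0,0.1,0],[0,0,0],[0,0,0],[0,0,0]], "delta_pos": [[-0.02,0,-0.005],[-0.035,0,0],[-0.035,0,0],[-0.035,0,0],[-0.035,0,0],[-0.035,0,0],[-0.0245,0,0],[0,0,0],[0,0,0],[0,0,0],[0,0,0],[0,0,0],[0,0,0],[0,0,0],[0,0,0]], "gripper": [0,0,0,0,0,0,0,0,0,0,0,0,0,0,0]}}

```text
time: 19.53
tool_pos: [0.5971, 0.1012, 0.2424]
tcp_rot: [-2.096, -1.806, -0.532]
wrist_force: [-0.1, 0.3, -0.0]
width: 0.001
grip_force: 0.0
```

Run:
```python
from plan import *
s=read_state();R=Ro.from_rotvec(s["tcp_rot"]).as_matrix();print(s["time"],s["tool_pos"],s["q"],R,s["wrist_force"])
t=vision.read_camera("top")[:,:,::-1];c=vision.read_camera("scene")[:,:,::-1]
cv2.imwrite("pics/t8.png",t);cv2.imwrite("pics/s8.png",c)
print(loc(wp(-1,-.9)+[0,0,.01]-s["tool_pos"],s))
th=[-.9]+list(np.arange(-.8,1.31,.15))
for a,b in zip(th,th[1:]):print(round(b,2),loc(wp(-1,b)-wp(-1,a),s))
```

```text
19.5333 [0.5971 0.1012 0.2424] [-0.153   0.1002  1.8545  0.5297  1.2384 -0.1943] [[ 0.13    0.9891  0.0699]
 [ 0.8689 -0.1475  0.4725]
 [ 0.4776 -0.0007 -0.8786]] [-0.1412  0.2553 -0.041 ]
[-0.0325 -0.0006  0.0552]
-0.8 [-0.0054 -0.     -0.0003]
-0.65 [-0.0083 -0.      0.0007]
-0.5 [-0.0082 -0.      0.0022]
-0.35 [-0.0079  0.      0.0036]
-0.2 [-0.0073  0.      0.005 ]
-0.05 [-0.0064  0.      0.0063]
0.1 [-0.0053  0.      0.0074]
0.25 [-0.0039  0.      0.0082]
0.4 [-0.0024  0.      0.0088]
0.55 [-0.0009  0.      0.008 ]
0.7 [-0.0001  0.      0.0059]
0.85 [0.0006 0.     0.006 ]
1.0 [0.0013 0.     0.006 ]
1.15 [0.0021 0.     0.0059]
1.3 [0.0029 0.     0.0058]
```

Emit:
{"method": "jog_arm", "body": {"turn": [[0,0,0],[0,0,0],[0,0,0],[0,0,0],[0,0,0],[0,0,0],[0,0,0],[0,0,0],[0,0,0],[0,0,0],[0,0,0],[0,0,0],[0,0,0],[0,0,0],[0,0,0],[0,0,0]], "delta_pos": [[-0.011,-0.0006,0.018],[-0.011,0,0.019],[-0.0105,0,0.018],[0,0,0],[-0.0054,0,0],[-0.0042,0,0.0003],[-0.0042,0,0.0004],[-0.0042,0,0.001],[-0.0042,0,0.001],[-0.004,0,0.0018],[-0.004,0,0.0018],[-0.0037,0,0.0025],[-0.0037,0,0.0025],[-0.0032,0,0.0031],[-0.0032,0,0.0031],[0,0,0]], "gripper": [0,0,0,0,0,0,0,0,0,0,0,0,0,0,0,0]}}

```text
time: 20.97
tool_pos: [0.591, 0.0688, 0.141]
tcp_rot: [-2.096, -1.804, -0.534]
wrist_force: [0.3, 0.4, -0.4]
width: -0.002
grip_force: 0.0
```

Emit:
{"method": "jog_arm", "body": {"turn": [[0,0,0],[0,0,0],[0,0,0],[0,0,0],[0,0,0],[0,0,0],[0,0,0],[0,0,0],[0,0,0],[0,0,0],[0,0,0],[0,0,0],[0,0,0],[0,0,0],[0,0,0],[0,0,0]], "delta_pos": [[-0.0018,0,0.0045],[-0.0018,0,0.0045],[-0.0026,0,0.0036],[-0.0026,0,0.0037],[-0.002,0,0.0041],[-0.002,0,0.0041],[-0.0013,0,0.0044],[-0.0013,0,0.0044],[-0.0005,0,0.004],[-0.0004,0,0.004],[0,0,0.003],[0,0,0.003],[0.0003,0,0.003],[0.0003,0,0.003],[0,0,0],[0,0,0]], "gripper": [0,0,0,0,0,0,0,0,0,0,0,0,0,0,0,0]}}

```text
time: 22.3
tool_pos: [0.5929, 0.0808, 0.0874]
tcp_rot: [-2.096, -1.805, -0.534]
wrist_force: [-0.2, 0.3, -0.4]
width: 0.001
grip_force: 0.0
```

Run:
```python
from plan import *
s=read_state();print(s["time"],s["tool_pos"],wp(-1,.85),s["wrist_force"],loc(wp(-1,1.0)-s["tool_pos"],s),loc(wp(-1,1.25)-s["tool_pos"],s))
```

```text
22.3 [0.5929 0.0808 0.0874] [0.5932 0.0799 0.0876] [-0.2077  0.271  -0.3713] [0.0006 0.0004 0.0055] [0.0046 0.0005 0.0153]
```

Emit:
{"method": "jog_arm", "body": {"turn": [[0,0,0],[0,0,0],[0,0,0],[0,0,0],[0,0,0],[0,0,0],[0,0,0],[0,0,0]], "delta_pos": [[0.0003,0,0.003],[0.0003,0,0.003],[0.001,0,0.003],[0.001,0,0.003],[0.001,0,0.002],[0.001,0,0.001],[0,0,0],[0,0,0]], "gripper": [0,0,0,0,0,0,0,0]}}

```text
time: 22.97
tool_pos: [0.5952, 0.0915, 0.0771]
tcp_rot: [-2.096, -1.805, -0.535]
wrist_force: [0.1, -5.1, 3.0]
width: 0.001
grip_force: 2.4
```

Emit:
{"method": "jog_arm", "body": {"turn": [[0,0,0],[0,0,0],[0,0,0],[0,0,0],[0,0,0],[0,0,0]], "delta_pos": [[0.0009,0,0.0006],[0.0009,0,0.0006],[0.0009,0,0.0006],[0.0009,0,0.0006],[0,0,0],[0,0,0]], "gripper": [0,0,0,0,0,0]}}

```text
time: 23.47
tool_pos: [0.5959, 0.096, 0.0768]
tcp_rot: [-2.096, -1.805, -0.536]
wrist_force: [-0.0, -4.3, 4.4]
width: 0.002
grip_force: 2.7
```

Emit:
{"method": "jog_arm", "body": {"turn": [[0,0,0],[0,0,0],[0,0,0],[0,0,0],[0,0,0]], "delta_pos": [[0.0009,0,0.0005],[0.0009,0,0.0005],[0.0009,0,0.0005],[0,0,0],[0,0,0]], "gripper": [0,0,0,0,0]}}

```text
time: 23.88
tool_pos: [0.5958, 0.0973, 0.0756]
tcp_rot: [-2.098, -1.807, -0.533]
wrist_force: [-2.0, -10.6, 3.0]
width: 0.002
grip_force: 5.6
```

Emit:
{"method": "jog_arm", "body": {"turn": [[0,0,0],[0,0,0],[0,0,0],[0,0,0],[0,0,0]], "delta_pos": [[0.0009,0,0.0004],[0.0009,0,0.0004],[0.0009,0,0.0004],[0,0,0],[0,0,0]], "gripper": [0,0,0,0,0]}}

```text
time: 24.3
tool_pos: [0.5958, 0.098, 0.0746]
tcp_rot: [-2.101, -1.81, -0.529]
wrist_force: [-2.1, -18.4, 0.1]
width: -0.005
grip_force: 9.0
```

Emit:
{"method": "jog_arm", "body": {"turn": [[0,0,0],[0,0,0],[0,0,0],[0,0,0],[0,0,0],[0,0,0],[0,-0.1,0],[0,-0.1,0],[0,-0.1,0],[0,-0.1,0],[0,-0.1,0],[0,0,0],[0,0,0]], "delta_pos": [[-0.005,0,-0.005],[-0.005,0,-0.025],[0,0,-0.04],[0,0,-0.04],[0,0,-0.04],[0,0,-0.04],[0,0,0],[0,0,0],[0,0,0],[0,0,0],[0,0,0],[0,0,0],[0,0,0]], "gripper": [0,0,0,0,0,0,0,0,0,0,0,0,0]}}

```text
time: 25.38
tool_pos: [0.5809, 0.0057, 0.2379]
tcp_rot: [-2.374, -2.053, 0.0]
wrist_force: [0.1, 0.7, 0.1]
width: -0.002
grip_force: 0.0
```

Run:
```python
from plan import *
s=read_state();R=Ro.from_rotvec(s["tcp_rot"]).as_matrix();print(s["time"],s["tool_pos"],R)
for n in("top","scene","wrist"):
    cv2.imwrite(f"pics/{n[0]}9.png",vision.read_camera(n)[:,:,::-1])
np.savez("w9.npz",p=s["tool_pos"],r=s["tcp_rot"])
def P(side,o,z): return np.r_[C+side*yaw*o,z]
for n in("top","scene"):
  im=cv2.cvtColor(cv2.imread(f"pics/{n[0]}9.png"),cv2.COLOR_BGR2HSV)
  print(n,"cup",proj(n,np.r_[C,.15]),"stem",proj(n,np.r_[C,.178]))
  for side in(1,-1):
    for th in(1.25,.9,.4,0,-.5):
      q=[]
      for r in(.03,.045,.06,.075):
        u,v=proj(n,P(side,.044+r*np.cos(th),.12-r*np.sin(th)));a=im[int(round(v)),int(round(u))];q.append((int(u),int(v),*map(int,a)))
      print(side,th,q)
```

```text
25.3833 [0.5809 0.0057 0.2379] [[ 0.1445  0.9895 -0.002 ]
 [ 0.9895 -0.1445  0.0023]
 [ 0.002  -0.0023 -1.    ]]
top cup [224.4073 123.1534] stem [223.3549 120.3777]
1 1.25 [(205, 125, 85, 8, 195), (204, 126, 85, 6, 237), (203, 127, 90, 8, 156), (202, 128, 95, 10, 146)]
1 0.9 [(201, 124, 84, 10, 127), (198, 125, 120, 4, 65), (195, 125, 60, 4, 68), (192, 126, 60, 8, 68)]
1 0.4 [(197, 122, 60, 4, 68), (192, 122, 60, 4, 70), (187, 122, 90, 7, 69), (182, 122, 60, 4, 69)]
1 0 [(195, 121, 60, 11, 68), (189, 120, 70, 11, 70), (183, 119, 105, 8, 67), (177, 118, 75, 7, 69)]
1 -0.5 [(196, 120, 60, 8, 67), (190, 118, 30, 4, 68), (184, 117, 75, 7, 71), (178, 115, 68, 15, 68)]
-1 1.25 [(247, 131, 83, 13, 152), (249, 133, 86, 14, 151), (251, 134, 95, 10, 149), (253, 135, 175, 26, 117)]
-1 0.9 [(250, 131, 90, 12, 144), (254, 133, 90, 6, 243), (258, 134, 90, 3, 255), (261, 136, 10, 12, 65)]
-1 0.4 [(254, 131, 94, 8, 218), (259, 132, 90, 6, 89), (265, 133, 90, 90, 133), (270, 135, 89, 86, 151)]
-1 0 [(255, 130, 86, 7, 254), (261, 131, 45, 9, 60), (267, 132, 89, 88, 147), (273, 132, 89, 91, 146)]
-1 -
[... 494 characters left out ...]
190, 204), (247, 251, 1, 192, 233), (250, 256, 1, 190, 205), (253, 260, 90, 5, 245)]
1 -0.5 [(244, 243, 1, 184, 166), (246, 245, 1, 190, 239), (248, 248, 1, 191, 232), (251, 250, 1, 191, 227)]
-1 1.25 [(224, 220, 75, 2, 254), (223, 221, 90, 1, 254), (223, 223, 90, 1, 254), (222, 225, 90, 1, 254)]
-1 0.9 [(222, 216, 90, 1, 253), (221, 216, 90, 1, 254), (220, 217, 90, 9, 229), (219, 217, 84, 12, 109)]
-1 0.4 [(220, 212, 60, 8, 64), (218, 210, 0, 6, 46), (216, 208, 0, 6, 44), (214, 205, 0, 6, 44)]
-1 0 [(220, 209, 60, 6, 45), (217, 205, 0, 0, 42), (215, 201, 15, 12, 44), (213, 198, 0, 6, 43)]
-1 -0.5 [(220, 206, 90, 10, 53), (217, 202, 15, 12, 44), (215, 197, 150, 6, 42), (213, 192, 0, 12, 42)]
```

Run:
```python
from plan import *
d=np.load("w9.npz");R=Ro.from_rotvec(d["r"]).as_matrix();c=vision.calibration("wrist");M=c["mount"];f=foc(c)
def pw(X):
    t=R.T@(X-d["p"]);p=M[:3,:3].T@(t-M[:3,3]);r=np.hypot(p[0],p[1]);a=np.arctan2(r,p[2]);return p[:2]/r*a*f+[c["cx"],c["cy"]]
im=cv2.cvtColor(cv2.imread("pics/w9.png"),cv2.COLOR_BGR2HSV)
e=np.array([.989,-.1484])
for th in(1.25,1.1,.9,.5):
  for r in(.055,.075):
    B=np.r_[C-yaw*(.044+r*np.cos(th)),.12-r*np.sin(th)]
    row=[]
    for w in np.arange(-.016,.0161,.004):
        u,v=pw(B+np.r_[e*w,0]);ok=0<=int(v)<384 and 0<=int(u)<512
        row.append(tuple(map(int,im[int(round(v)),int(round(u))])) if ok else None)
    print(th,r,pw(B).round(0),row)
t=cv2.imread("pics/t9.png");h=cv2.cvtColor(t,cv2.COLOR_BGR2HSV)
m=((h[...,1]<40)&(h[...,2]>235)).astype(np.uint8);m[:, :200]=0;m[:,260:]=0;m[:95]=0;m[160:]=0
m=cv2.morphologyEx(m,cv2.MORPH_OPEN,np.ones((7,7),np.uint8));n,l,st,ce=cv2.connectedComponentsWithStats(m);print(st[1:],ce[1:],proj("top",np.r_[C,.15]))
```

```text
1.25 0.055 [260.  86.] [(179, 132, 108), (99, 34, 105), (120, 12, 146), (97, 26, 164), (96, 33, 163), (100, 34, 135), (102, 63, 106), (0, 201, 178), (1, 207, 175)]
1.25 0.075 [259.  93.] [(99, 30, 162), (100, 29, 161), (98, 26, 120), (106, 30, 110), (87, 29, 97), (94, 31, 132), (0, 0, 255), (0, 0, 255), (0, 0, 255)]
1.1 0.055 [260.  93.] [(105, 26, 155), (97, 26, 167), (98, 26, 120), (106, 30, 110), (101, 29, 97), (94, 31, 132), (0, 0, 255), (0, 0, 255), (0, 0, 255)]
1.1 0.075 [259. 102.] [(95, 20, 243), (0, 0, 255), (0, 0, 255), (106, 26, 170), (103, 29, 186), (0, 0, 255), (0, 0, 255), (0, 0, 255), (92, 30, 118)]
0.9 0.055 [260. 102.] [(98, 25, 225), (0, 0, 255), (0, 0, 255), (106, 26, 170), (104, 24, 231), (0, 0, 255), (0, 0, 255), (90, 3, 255), (103, 34, 67)]
0.9 0.075 [259. 114.] [(90, 2, 254), (105, 28, 54), (100, 13, 59), (90, 13, 59), (90, 5, 56), (105, 33, 61), (113, 18, 57), (108, 22, 57), (98, 35, 58)]
0.5 0.055 [260. 116.] [(90, 2, 254), (98, 36, 112), (105, 18, 58), (130, 13, 59), (102, 22, 59), (0, 0, 56), (107, 30, 59), (90, 19, 55), (111, 30, 60)]
0.5 0.075 [259. 133.] [(75, 10, 51), (125, 26, 59), (113, 17, 59), (100, 27, 57), (105, 9, 54), (126, 22, 57), (108, 22, 58), (109, 36, 57), (113, 18, 56)]
[[211 108  23  22 354]] [[221.2034 117.8531]] [224.4073 123.1534]
```

Run:
```python
import cv2
g=cv2.imread("pics/w9.png",0)
for v in range(70,112,2):print(v,*[f"{int(x):3d}" for x in g[v,236:284:2]])
```

```text
70 102  85  63  57  62  60  56 115 143 158 116 121 122 119  91 101 107 104 106 104 104 105 104  97
72  96 100  56  57  57  62  57 134 152 151 123 154 152 153 127 104 100 104 103 103 102 100 101 101
74  97  97  60  58  61  58  58 136 150 155 155 151 151 152 127 100 101  99 100 102  96 102 100 100
76 100  58  60  62  57  58  53 135 152 158 149 147 150 154  95  92  95  97  99  98 101  99 101  97
78  54  58  57  60  58  55  57 137 150 151 148 150 151 153  85  93  96 102  99  99  98  99  97  96
80  56  56  60  62  61  55  58 135 148 159 151 146 149 151  99 101 100  97  98  93  97  93  98  84
82  76  56  60  59  57  54  61 134 150 149 151 148 155 156  95  95  95  95  93  94  92  89  86  79
84  73  53  58  78  59 109 118 138 149 153 148 152 152 154 123 122  93  91  88  90  86  78  79  76
86  62  67  72  79  68  83  98  99 139 144 156 156 154 146 112 117  84  79  82  81  77  72  56 140
88 200 112  66  62  80  84  69  57  53  53  53  49  61  65  59  81  94  68  71  67  64  85 254 255
90 255 255 139 143 128  64  83 112  64  56 136 129 117 108  77  71  56  47  89 145 193 255 255 255
92 254 254 
[... 284 characters left out ...]
5
98 255 254 254 255 255 255 255 255 151 172 181 180 169 193 255 255 254 254 254 254 255 255 255 255
100 214 255 255 255 255 255 254 255 255 169 174 163 164 244 255 255 255 255 255 255 255 255 228  42
102  40  25  52  84 214 253 255 255 255 255 159 166 218 255 255 255 255 255 212 113  58  22  50  59
104  53  52  53  59  45  37  58  79  93 114 114  78 114 127 143  98  46  47  52  57  53  60  54  55
106  54  57  59  57  57  57  59  60  56  57  55  54  57  55  55  55  54  55  55  54  55  55  46  57
108  57  53  51 105  77  46  53  58  54  55  59  55  55  56  55  52  54  52  53  59  58  52  52  53
110  55  54 127 240 253 254  67  60  56  54  50  56  56  53  49  51  56  53  47  56  54  54  58  54
```

```bash
python3 -c "
from workcell import ticket;print(ticket.finish_job())"
```

```text
the job is handed in; nothing more can be done
None
```

The coupling is pushed fully home on the grooved adaptor, and cam_a then cam_b are swung down to their stops (firm resistance and the camera images agree). The gripper is clear and the job is handed in at about 25.6 s of the 59 s allowed.

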